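# Drift-pin and bolt a microscope post socket to its stand

## Robot

A 6-joint arm with a two-finger parallel gripper is mounted at the origin on the work surface. World frame = base frame: x ahead of the robot, y to its left, z up, the work surface at z = 0. Lengths are in mm, angles in rad, forces in N, time in s.
With the tool pointing down it reaches from about 350 to 975 mm from the base axis. Payload 7.1 kg.
Tool frame: the origin (TCP) lies on the front face of the gripper's body, between the roots of the fingers; the fingertips stand 80 mm ahead of it and the grasp point (between the pads) lies 61 mm ahead of it (env.tips_ahead is the distance from the TCP to the fingertips, in mm); z points along the fingers, y is the line along which they close (so a half turn about z gives the same grasp; the last joint's range is limited). The gripper opens to 88 mm and grips with 3 to 60 N. Pads are 20 mm wide; open, the fingers measure 115 mm over their backs; the gripper's body (75 mm by 178 mm) begins 61 mm behind the grasp point.
Start: joints at [-1.169, 0.423, 1.63, -0, 1.089, -0.019], TCP at [255.322, -570.453, 302.675] pointing down, gripper open.
Joint ranges: [-3, 3], [-0.9, 2.11], [0.09, 2.58], [-1.31, 4.45], [0.11, 2.69], [-2.54, 2.54]. Speed limits (rad/s): [2.39, 2.39, 3.01, 3.14, 3.14, 3.14].

## Interface

Orientations are given as a unit quaternion [x, y, z, w].
In Python, from station import env, set_gripper, viewer, workorder gives the robot as it stands. Calls block until the motion is done:
- env.reach(position, orientation): joint-space move of the TCP to a pose.
- env.move_l(position, rot=None, rate=150, f_stop=None): straight line of the TCP; rot=None keeps the orientation; rate is the mean speed in mm/s. With f_stop (N) it stops when the force on the tool has changed by that much, and returns True; else False.
- env.move_joints(angles): joint-space move.
- set_gripper(opening): finger opening in mm; the grip force is fixed at half the most; returns when the fingers have stopped.
- env.hold(seconds).
- env.ik(position, orientation): joint angles nearest the present ones, or None.
- env.read_state(): the state.
- viewer.camera(name): name is "scene" or "top"; returns the picture (480x640x3 uint8, blue, green, red); there is no depth.
- viewer.camera_params(name): a dict with "fx", "fy", "cx", "cy" (pixels), "pose" (4x4, takes a point from camera to world coordinates). Camera axes: x right, y up, looking along -z (the intrinsics and any distortion apply to the point x, -y, -z); pixel columns grow to the right and rows downward; lengths in mm; the calibration is good to about 2 mm. A picture is of the moment at which its call begins. camera_params takes no time and is no camera call.
A pose or a line that the arm cannot do raises env.IKError and nothing moves.
- workorder.sign_off(): hands the job in; it is judged then, once.
The state is a dict: "time_s": time; "qpos": joint angles; "dq": joint speeds; "tau": joint torques, N m; "tool_pos": TCP position; "orientation": TCP orientation; "force": force on the tool from outside, world axes, zero at the start; "wrist_torque": the same for the moment, N m; "width": finger opening in mm; "grip_force": force on a finger pad.
Only numpy, scipy, OpenCV 4.12 (cv2) and the standard library are available. Lean on these libraries where they do the work, as an engineer would, in place of code of your own. Each camera call takes 0.05 s, during which the arm holds its last target. There are 200 camera calls.

## Task

The post socket of the microscope stand sits on the round white base on one loosely fitted screw and has swung, so that its two free flange holes no longer line up with those in the base. Take the tapered drift pin from the tool block, ease it down through one of the free flange holes, feeling for the hole in the base below, until it has drawn the flange into line and its shoulder sits on the flange, and leave it standing there. Then drop one of the socket-head cap screws, with the cylindrical head like the one already fitted, into the other free hole with its head fully down; force nothing, and leave the other cap screw, the hex-head bolts, the punch and everything else where they are.

Things in the scene. Friction and masses are not known exactly. Their poses are not given: they have to be found in the camera images.
- stand: Foot of a microscope stand, fixed: round white base 260 mm across, 16 mm thick, on 10 mm feet (top face 26 mm above the table). Origin under its middle at table height, z up; its own turn says nothing of its holes. The post socket lies on it. Its 13 mm through holes have the pattern of the flange's holes, pivoting on the fitted screw's axis; the flange mostly hides them.
- hole_1 (a point): Centre of one of the two free 13 mm flange holes, 101 mm from the fitted screw, at the top face, 34 mm above the table; z up, x, y along the flange's edges. The flange starts swung one way or the other: this hole must go up to 17 mm, clockwise or counter-clockwise about the fitted screw (not known), to stand over the base's hole. About 2.5 N sideways here moves the flange; it stays where left.
- hole_2 (a point): Centre of the other free 13 mm hole, 90 mm from hole_1 along the flange's +y, also 101 mm from the fitted screw, at the flange's top face; axes as hole_1. It starts as far off the base's hole below as hole_1.
- fitted_screw (a point): On the axis of the fitted screw (socket head 16 mm across, 10 mm high), at the top face, 15 mm in from the middle of the aluminium flange's +x edge. The flange (120 x 120 x 8 mm, free holes 15 mm from the edges in its -x corners) swings only about this axis and stops 19 mm (at the free holes) either side of true. White collar amid it 48 mm across, 42 high, clamp knob to +x+y. Not to be handled.
- drift: Drift pin, steel, about 90 g, tip down in the tool block, shoulder on the block's top. Origin at the tip's end, z up its axis. Tip 9 mm across, tapering to 12 mm at 16 mm up; straight shank to 30 mm; shoulder 20 mm across, 30 to 34 mm; handle 14 mm across, 34 to 83 mm. Home: shoulder on the flange, tip 30 mm below its top. The tip drops into the base's hole within 2 mm of its axis.
- screw1: One of two equal M10 socket-head cap screws, dark steel, 35 g, upright in the screw board: cylindrical head 16 mm across and 10 mm high, shank 10 mm across and 25 mm long with chamfered foot. Origin at the foot's end, z up the axis (head from 25 to 35 mm). Home: the head's underside on the flange. Either screw may be used.
- screw2: The other socket-head cap screw, equal to screw1.
- hexbolt1: A dark steel hex-head bolt, head 16 mm across flats and 6.5 mm high, shank as the screws; stands in the screw board. Not part of the job. Origin at the foot's end.
- hexbolt2: Another hex-head bolt like hexbolt1, in the screw board. Not part of the job.
- punch: A short dark centre punch standing in the tool block's other hole: body 16 mm across, top 66 mm from its foot, 36 mm of it above the block. Not part of the job. Origin at its foot.
- tool_block: Wooden tool block 60 x 120 x 40 mm, fixed, with two 13 mm upright through holes at y = -30 mm (drift pin) and y = +30 mm (punch). Origin under its middle, z up.
- screw_board: Plywood screw board 105 x 105 x 30 mm, fixed, with four 12 mm upright through holes on a 52 x 52 mm square. Heads rest on its top face. Origin under its middle, z up.
- solder_spool: Bystander: spool of solder, 52 mm across, 50 mm high, origin under its middle.
- flux_jar: Bystander: small amber jar, 44 mm across, 55 mm high, origin under its middle.
- wipes_box: Bystander: green box 75 x 125 x 85 mm, origin under its middle.
- flask: Bystander: grey steel drinking flask, 72 mm across, 225 mm high, origin under its middle.
- nut_dish: Bystander: black dish of nuts 100 x 70 x 22 mm, origin under its middle.
Mind the look-alikes: they are no part of the job. Of the things shaped like the drift, the steel one is meant.

How it is judged (in metres and radians):
On the way, in this order (a step that is already met when the one before it is completed fails the run):
1. the drift pin is home in one of the two free flange holes, its shoulder on the flange, before any cap screw is home (((z of drift in the frame of hole_1 below -0.028 m and horizontal distance between drift and hole_1 below 0.004 m and angle between drift's own z axis and vertical below 0.12 rad) or (z of drift in the frame of hole_2 below -0.028 m and horizontal distance between drift and hole_2 below 0.004 m and angle between drift's own z axis and vertical below 0.12 rad)) and not ((z of screw1 in the frame of hole_1 below -0.023 m and horizontal distance between screw1 and hole_1 below 0.004 m and angle between screw1's own z axis and vertical below 0.12 rad) or (z of screw2 in the frame of hole_1 below -0.023 m and horizontal distance between screw2 and hole_1 below 0.004 m and angle between screw2's own z axis and vertical below 0.12 rad)) and not ((z of screw1 in the frame of hole_2 below -0.023 m and horizontal distance between screw1 and hole_2 below 0.004 m and angle between screw1's own z axis and vertical below 0.12 rad) or (z of screw2 in the frame of hole_2 below -0.023 m and horizontal distance between screw2 and hole_2 below 0.004 m and angle between screw2's own z axis and vertical below 0.12 rad))), for 0.2 s.
2. with the drift pin home, a cap screw is home in the other free hole ((((z of drift in the frame of hole_1 below -0.028 m and horizontal distance between drift and hole_1 below 0.004 m and angle between drift's own z axis and vertical below 0.12 rad) and ((z of screw1 in the frame of hole_2 below -0.023 m and horizontal distance between screw1 and hole_2 below 0.004 m and angle between screw1's own z axis and vertical below 0.12 rad) or (z of screw2 in the frame of hole_2 below -0.023 m and horizontal distance between screw2 and hole_2 below 0.004 m and angle between screw2's own z axis and vertical below 0.12 rad))) or ((z of drift in the frame of hole_2 below -0.028 m and horizontal distance between drift and hole_2 below 0.004 m and angle between drift's own z axis and vertical below 0.12 rad) and ((z of screw1 in the frame of hole_1 below -0.023 m and horizontal distance between screw1 and hole_1 below 0.004 m and angle between screw1's own z axis and vertical below 0.12 rad) or (z of screw2 in the frame of hole_1 below -0.023 m and horizontal distance between screw2 and hole_1 below 0.004 m and angle between screw2's own z axis and vertical below 0.12 rad))))), for 0.2 s.
At the end, for the whole second after the job is handed in: The drift pin stands home in one of the two free flange holes and a cap screw stands home in the other: shoulder or head within 2 mm of the flange, within 4 mm of the hole's axis, upright within 0.12 rad, at rest. The cap screw not used is within 20 mm of where it was ((((z of drift in the frame of hole_1 below -0.028 m and horizontal distance between drift and hole_1 below 0.004 m and angle between drift's own z axis and vertical below 0.12 rad) and ((z of screw1 in the frame of hole_2 below -0.023 m and horizontal distance between screw1 and hole_2 below 0.004 m and angle between screw1's own z axis and vertical below 0.12 rad) or (z of screw2 in the frame of hole_2 below -0.023 m and horizontal distance between screw2 and hole_2 below 0.004 m and angle between screw2's own z axis and vertical below 0.12 rad))) or ((z of drift in the frame of hole_2 below -0.028 m and horizontal distance between drift and hole_2 below 0.004 m and angle between drift's own z axis and vertical below 0.12 rad) and ((z of screw1 in the frame of hole_1 below -0.023 m and horizontal distance between screw1 and hole_1 below 0.004 m and angle between screw1's own z axis and vertical below 0.12 rad) or (z of screw2 in the frame of hole_1 below -0.023 m and horizontal distance between screw2 and hole_1 below 0.004 m and angle between screw2's own z axis and vertical below 0.12 rad)))) and linear speed of each of drift, screw1, screw2 below 0.01 m/s and distance of any of screw1, screw2 from where it was at the start of the episode below 0.02 m); the robot touches nothing.
It fails at once if the drift pin is forced: more than 40 N between it and the stand (contact force between drift and stand above 40 N).
It fails at once if a cap screw is forced: more than 40 N between it and the stand (contact force between any of screw1, screw2 and stand above 40 N).
It fails at once if the robot itself pushes on the stand with more than 40 N (contact force between the arm and stand above 40 N).
It fails at once if a hex bolt, the punch or another bystander is moved by more than 20 mm (distance of any of hexbolt1, hexbolt2, punch, solder_spool, flux_jar, wipes_box, flask, nut_dish from where it was at the start of the episode above 0.02 m).
It also fails if it takes over 72 s, if anything falls off the work surface, if the arm or the gripper's body presses on something with over 40 N, if the wrist force passes 120 N, or if a joint passes its speed limit or range.

## Working session

There is one attempt and no reset: what is moved stays moved. The work goes in short steps, each a Python script; the robot and the scene stay as the last script left them, time stands still between calls to the robot, and variables do not carry over. Pictures are saved under pics/ and viewed, at most 10 in all, crops included, and the job is handed in when it is done.

```bash
ls; mkdir -p pics
python3 - <<'E'
from station import env, viewer
import cv2,numpy as np
for n in("scene","top"):
    cv2.imwrite(f"pics/{n}0.png",viewer.camera(n)); p=viewer.camera_params(n); print(n,{k:(np.round(v,3).tolist() if k=='pose' else v) for k,v in p.items()})
print(env.read_state())
E
```

```text
pics
scene {'fx': 512.1789473420938, 'fy': 512.1789473420938, 'cx': 313.38134819379735, 'cy': 245.6398089535058, 'pose': [[0.662, -0.413, 0.626, 1273.677], [0.75, 0.373, -0.547, -601.828], [-0.007, 0.831, 0.557, 732.405], [0.0, 0.0, 0.0, 1.0]]}
top {'fx': 588.1881936081318, 'fy': 588.1881936081318, 'cx': 318.1878248832428, 'cy': 242.9518428814435, 'pose': [[0.024, 0.982, -0.188, 309.127], [-1.0, 0.023, -0.006, 28.192], [-0.002, 0.188, 0.982, 1323.909], [0.0, 0.0, 0.0, 1.0]]}
{'time_s': 0.1, 'qpos': array([-1.16897349e+00,  4.23785535e-01,  1.63061383e+00,  4.39346372e-06,
        1.08856758e+00, -1.90326229e-02]), 'dq': array([ 8.59833911e-04, -1.45460586e-03, -1.90929676e-03,  7.30268936e-04,
        4.99757408e-05,  1.43932375e-03]), 'tau': array([-8.97193404e-04, -5.45613706e+01, -2.74325001e+01,  6.45635021e-02,
        1.89168047e-02, -3.90729087e-05]), 'tool_pos': array([ 255.19203937, -570.10206939,  301.96606089]), 'orientation': array([ 9.77941643e-01,  2.08877166e-01, -1.28804845e-04, -6.74968388e-04]), 'force': array([-0.68440817,  0.14077099, -0.12052726]), 'wrist_torque': array([-0.00449815,  0.01587648, -0.01740807]), 'grip_force': 0.0, 'width': 87.94197740289232}
```

View pics/scene0.png

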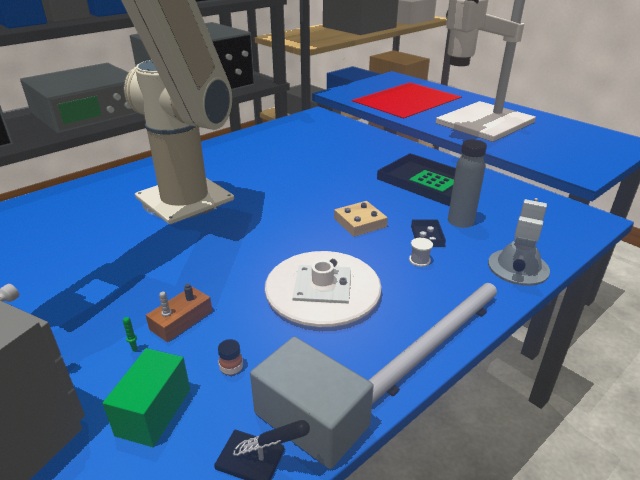

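View pics/top0.png

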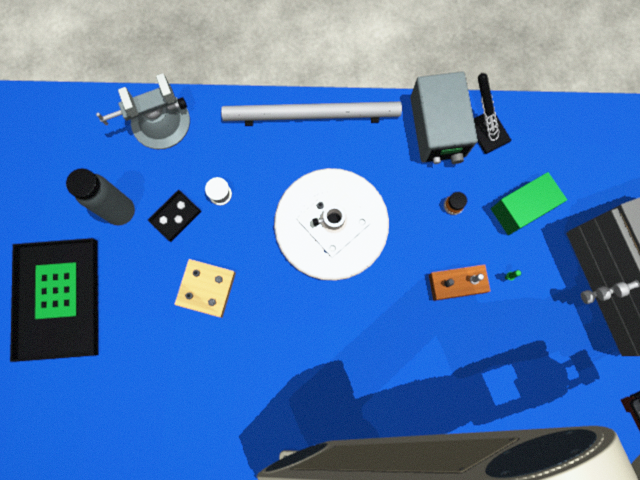

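Scene: stand at (322,287), tool block (180,312) with steel drift (165,303) and punch (188,292), screw board (361,217), green drift-like decoy (129,333). Top: stand (332,223), block (460,282), board (205,288), green decoy (513,274). Next, enlarged crops.

Run:
```python
import cv2,numpy as np
t=cv2.imread("pics/top0.png");s=cv2.imread("pics/scene0.png")
def c(im,x,y,w,h,k): return cv2.resize(im[y:y+h,x:x+w],None,fx=k,fy=k,interpolation=cv2.INTER_CUBIC)
a=np.hstack([c(t,285,185,100,75,4),c(s,277,245,100,75,4)])
b=np.hstack([c(t,165,250,80,60+15,4)[:300],c(s,325,195,60,75,4),c(t,420,250,60,75,4)])
cv2.imwrite("pics/c1.png",np.vstack([a,b]))
b=np.hstack([c(t,425,250,100,75,4),c(s,115,275,100,75,4)])
b2=np.hstack([c(s,285,255,66,50,6)[:, :396],c(t,290,200,66,50,6)])
cv2.imwrite("pics/c2.png",b)
```

```text
(no output)
```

View pics/c1.png

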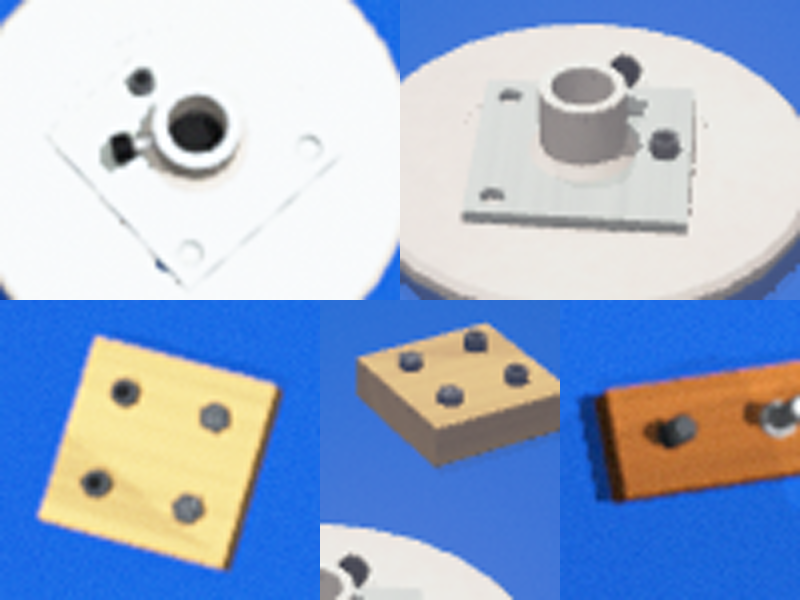

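View pics/c2.png

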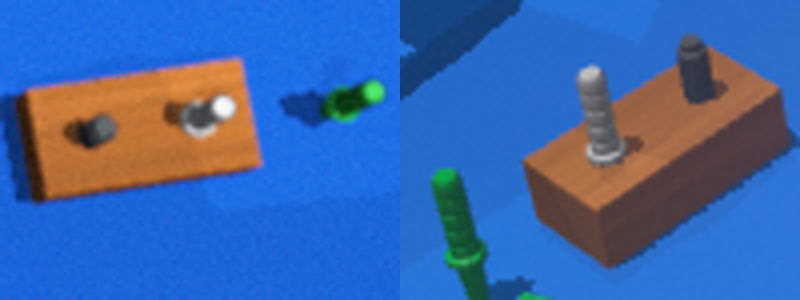

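Top-crop reading: flange holes at (362.2,222) and (332.7,248), fitted screw (320,205). A blue sliver near (325,251) at the flange edge looks like the base hole beside the second flange hole, which gives the swing direction. Drift candidates are steel (478,278) and green (513,274), and I choose the steel one. Board: cap screws with sockets at (196,273) and (189,296), hex bolts at (219,279) and (212,302), punch (449,282).

```bash
cat > h.py <<'E'
import numpy as np
from station import env,set_gripper,viewer
from scipy.spatial.transform import Rotation as R
def ray(n,u,v):
    p=viewer.camera_params(n);T=np.array(p["pose"])
    return T[:3,3],T[:3,:3]@np.array([(u-p["cx"])/p["fx"],-(v-p["cy"])/p["fy"],-1])
def at(n,u,v,z):
    o,d=ray(n,u,v);return o+d*(z-o[2])/d[2]
def proj(n,X):
    p=viewer.camera_params(n);T=np.array(p["pose"]);c=T[:3,:3].T@(np.array(X)-T[:3,3])
    return np.array([p["cx"]+p["fx"]*c[0]/-c[2],p["cy"]-p["fy"]*c[1]/-c[2]])
def down(a): # tool down, closing axis at world angle a
    y=np.array([np.cos(a),np.sin(a),0]);z=np.array([0,0,-1.]);return R.from_matrix(np.c_[np.cross(y,z),y,z]).as_quat()
E
python3 - <<'E'
from h import *
np.set_printoptions(precision=1,suppress=True)
L={'A':((332.75,248),(304.5,268.7),34),'B':((362.25,222),(300,293.5),34),'fit':((320,204.8),(343,279.5),44),
'dtop':((480.75,276.5),(163,293),93),'dsh':((475,279.75),(166.25,313),44),
'base sliver':((325,251.2),None,26),
'cap1':((196,273),None,40),'cap2':((189,296),None,40),'hex1':((218.75,279.5),None,36.5),'hex2':((212,302.2),None,36.5)}
P={}
for k,(t,s,z) in L.items():
    P[k]=at('top',*t,z);print(k,P[k],at('scene',*s,z) if s else proj('scene',P[k]))
d=lambda a,b:np.linalg.norm((P[a]-P[b])[:2])
print(d('A','B'),d('A','fit'),d('B','fit'))
E
```

```text
A [545.7   3.6  34. ] [546.1   6.1  34. ]
B [606.6 -61.6  34. ] [607.9 -59.6  34. ]
fit [641.7  34.2  44. ] [643.5  34.2  44. ]
dtop [ 481.1 -308.2   93. ] [ 481.7 -306.    93. ]
dsh [ 480.5 -308.8   44. ] [ 483.9 -309.1   44. ]
base sliver [539.4  20.6  26. ] [307.4 267.7]
cap1 [481.6 303.6  40. ] [372.9 212.3]
cap2 [430.6 315.7  40. ] [362.4 203.9]
hex1 [468.8 253.3  36.5] [356.3 218. ]
hex2 [418.5 265.3  36.5] [346.2 209.5]
89.23129753163379 100.78413085472815 102.03695939162527
```

```bash
cat >> h.py <<'E'
FIT=np.array([642.6,34.2]);A=np.array([545.9,4.9]);B=np.array([607.2,-60.6]);D=np.array([482.,-308.])
def rot(p,s): # swing clockwise by s mm at hole
    a=-s/101;c,k=np.cos(a),np.sin(a);return FIT+np.array([[c,-k],[k,c]])@(np.array(p)-FIT)
def quat(xy,z,a):
    best=None;q0=np.array(env.read_state()["qpos"])
    for b in(a,a+np.pi):
        q=env.ik([*xy,z],down(b))
        if q is not None:
            c=np.abs(np.array(q)-q0).max()
            if best is None or c<best[0]: best=(c,down(b))
    return best[1]
def st(m=""):
    s=env.read_state();print(m,round(s["time_s"],2),s["tool_pos"].round(1),s["force"].round(1),round(s["width"],1),round(s["grip_force"],1))
E
python3 - <<'E'
from h import *
import cv2
q=quat(D,220,1.86)
env.reach([*D,230],q); set_gripper(40)
st()
print(env.move_l([*D,133],rate=120,f_stop=8)); set_gripper(0); st("grip")
print(env.move_l([*D,215],rate=120)); st("lift")
env.reach([*A,175+12],quat(A,187,1.86)); st("overA")
cv2.imwrite("pics/top1.png",viewer.camera("top"));s=viewer.camera("scene")
cv2.imwrite("pics/s1.png",cv2.resize(s[215:315,265:385],None,fx=6,fy=6,interpolation=cv2.INTER_CUBIC)[:600])
E
```

```text
2.31 [ 482.  -307.9  230. ] [-0.4 -0.5 -1.4] 40.4 0.0
False
grip 3.8 [ 482.2 -308.1  133.4] [-1.2  0.6  3.5] 13.5 30.0
False
lift 4.63 [ 481.6 -307.7  214.4] [-0.5  0.  -0.8] 13.5 30.0
overA 5.85 [546.    4.1 186.9] [-0.3  0.3 -0.5] 13.5 30.0
```

View pics/s1.png

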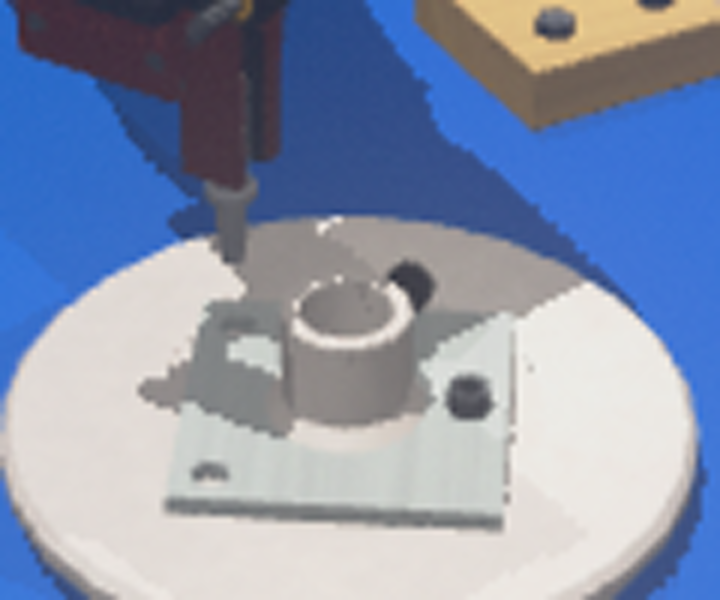

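The steel drift is gripped upright with its tip at crop (235,262), which is scene (304.2,258.7). I'll check that against the prediction, then lower with force stop.

Run:
```python
from h import *
print(at('scene',304.2,258.7,64),proj('scene',[*A,64]))
print(env.move_l([*A,123+36],rate=60,f_stop=6));st()
r=env.move_l([*A,123+27.5],rate=12,f_stop=5);print(r);st("in")
```

```text
[548.05067229   4.20649255  64.        ] [303.81461715 258.17357103]
False
 6.57 [545.8   4.9 158.7] [ 0.8 -0.4  0.1] 13.4 30.0
False
in 7.42 [545.9   4.9 150.5] [-0.4  0.7 -0.2] 13.5 30.0
```

Run:
```python
from h import *
for s in(3,6,9,11): env.move_l([*rot(A,s),150.5],rate=25)
st("drag")
for s in(12,13.5,15,16.5,18):
    p=rot(A,s)
    print(s,env.move_l([*p,150.5],rate=25,f_stop=15)); 
    r=env.move_l([*p,145],rate=10,f_stop=5); st(f"probe {s} {r}")
    if not r: break
    env.move_l([*p,150.5],rate=25)
```

```text
drag 8.47 [543.5  15.7 150.6] [ 2.1 -2.1  0.8] 13.2 30.0
12 False
probe 12 False 9.43 [543.2  16.6 144.9] [ 3.4 -1.6 -0.7] 13.9 30.0
```

Tip has dropped into the base hole. I'll descend in small steps, relieving the side force.

Run:
```python
from h import *
p=rot(A,12); z=145.
f0=np.zeros(2)
for i in range(30):
    z=max(z-1.5,126)
    r=env.move_l([*p,z],rate=12,f_stop=7)
    f=env.read_state()["force"]; zz=env.read_state()["tool_pos"][2]
    print(r,round(zz,1),p.round(1),f.round(1))
    if r: z=zz+0.3
    if zz<127.3 or abs(f[2])>15: break
    fl=f[:2]; m=np.hypot(*fl)
    if m>3: p=p+fl/m*min(.5,.12*m)
st()
```

```text
False 143.5 [543.1  16.6] [ 3.3 -1.8 -0.2]
False 141.9 [543.5  16.4] [2.7 0.6 0.9]
False 140.4 [543.5  16.4] [3.2 1.6 1.1]
False 138.9 [543.9  16.5] [2.4 2.4 0.9]
False 137.3 [544.2  16.8] [0.9 1.6 0.8]
False 135.8 [544.2  16.8] [1.  3.6 1.6]
False 134.3 [544.3  17.3] [1.2 2.2 1.7]
False 132.8 [544.3  17.3] [0.4 3.4 1.4]
False 131.2 [544.4  17.7] [-0.5  0.7 -0.3]
False 129.8 [544.4  17.7] [-0.7  1.2 -1.2]
False 128.3 [544.4  17.7] [-1.   1.4 -0.2]
True 127.3 [544.4  17.7] [-0.   0.9  5.7]
False 127.2 [544.4  17.7] [-4.5  1.3 15.6]
 12.95 [544.5  17.7 127.2] [-4.5  1.3 15.6] 13.4 30.0
```

Run:
```python
from h import *
import cv2
set_gripper(30); st("open"); s=env.read_state()["tool_pos"]
env.move_l([*s[:2],128],rate=30); env.move_l([*s[:2],230],rate=150)
C=np.array([482.,303.6])
q=quat(C,200,1.86); env.reach([*C,200],q); st()
t=viewer.camera("top");sc=viewer.camera("scene")
f=lambda im,x,y,w,h,k:cv2.resize(im[y:y+h,x:x+w],None,fx=k,fy=k,interpolation=cv2.INTER_CUBIC)
cv2.imwrite("pics/c3.png",np.hstack([f(t,300,190,80,100,5),f(sc,280,230,80,100,5)]))
```

```text
open 13.43 [544.4  17.6 125.9] [ 0.3  0.4 -0.3] 30.1 0.0
 15.65 [482.3 302.8 199.7] [-0.1  0.5  0.5] 30.2 0.0
```

View pics/c3.png

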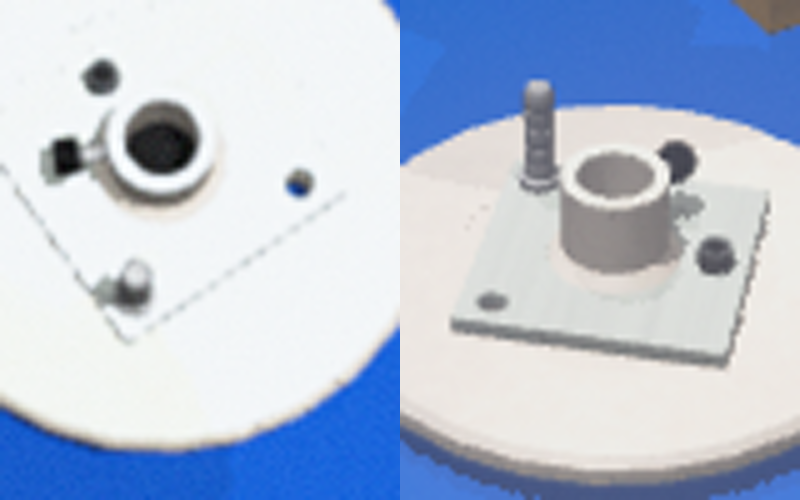

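The drift stands home, shoulder on the flange. The free hole at top (359.8,226.6), scene (298.4,290.4) shows blue through it, so it's aligned. Next, cap screw 1.

Run:
```python
from h import *
import cv2
print(at('scene',373.75,213.75,40))
a=at('top',359.8,226.6,34)[:2];b=at('scene',298.4,290.4,34)[:2];print(a,b,rot(B,13))
H=(a+b)/2; print(H)
C=at('top',196,273,40)[:2]*.5+at('scene',373.75,213.75,40)[:2]*.5
env.move_l([*C,135],rate=150)
print(env.move_l([*C,113],rate=40,f_stop=6)); set_gripper(0); st("grip")
env.move_l([*C,200],rate=120)
env.reach([*H,168+10],quat(H,178,1.86)); st("over")
env.move_l([*H,152],rate=80)
t=viewer.camera("top");sc=viewer.camera("scene")
f=lambda im,x,y,w,h,k:cv2.resize(im[y:y+h,x:x+w],None,fx=k,fy=k,interpolation=cv2.INTER_CUBIC)
cv2.imwrite("pics/c4.png",np.hstack([f(t,320,190,80,100,5),f(sc,260,230,80,100,5)]))
```

```text
[488.47705507 299.4608769   40.        ]
[595.912133   -56.20196159] [597.45246283 -55.3389387 ] [595.32451496 -55.27194261]
[596.68229791 -55.77045014]
False
grip 17.44 [485.3 303.4 114. ] [-2.8  8.8  2.4] 14.8 30.2
over 19.72 [596.6 -54.8 177.9] [-1.2 -0.4 -0.1] 0.4 0.0
```

View pics/c4.png

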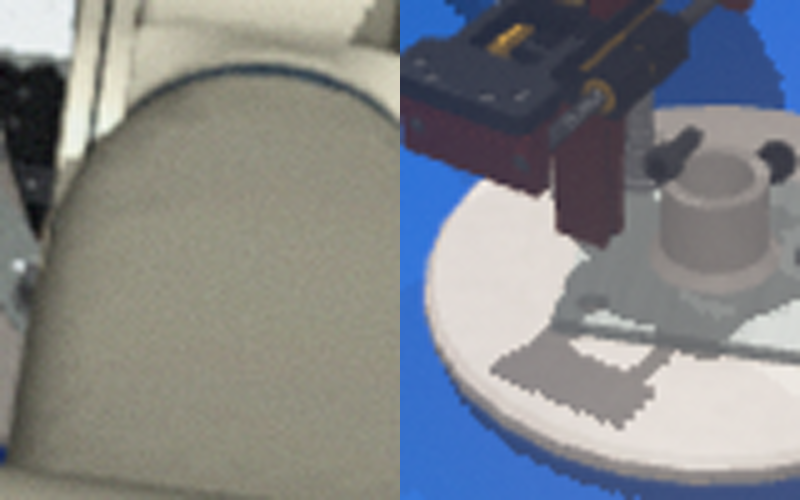

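The screw slipped out in transit: width is 0.4, and a screw-like shape lies at scene (318,259), near the drift and collar. I'll retreat upward and look.

Run:
```python
from h import *
import cv2
H=[596.7,-55.8]
env.move_l([*H,260],rate=150); env.reach([450,-150,300],quat([450,-150],300,1.86)); st()
t=viewer.camera("top");sc=viewer.camera("scene")
cv2.imwrite("pics/t5f.png",t);cv2.imwrite("pics/s5f.png",sc)
f=lambda im,x,y,w,h,k:cv2.resize(im[y:y+h,x:x+w],None,fx=k,fy=k,interpolation=cv2.INTER_CUBIC)
a=np.hstack([f(t,300,190,80,70,5),f(sc,280,240,80,70,5)])
b=np.hstack([f(t,160,190,240,150,400/240),f(sc,260,180,160,100,2.5)])
cv2.imwrite("pics/c5.png",np.vstack([a,b[:250]]))
```

```text
21.91 [ 450.9 -150.   299.9] [ 0.6 -0.5 -0.4] 0.8 0.0
```

View pics/c5.png

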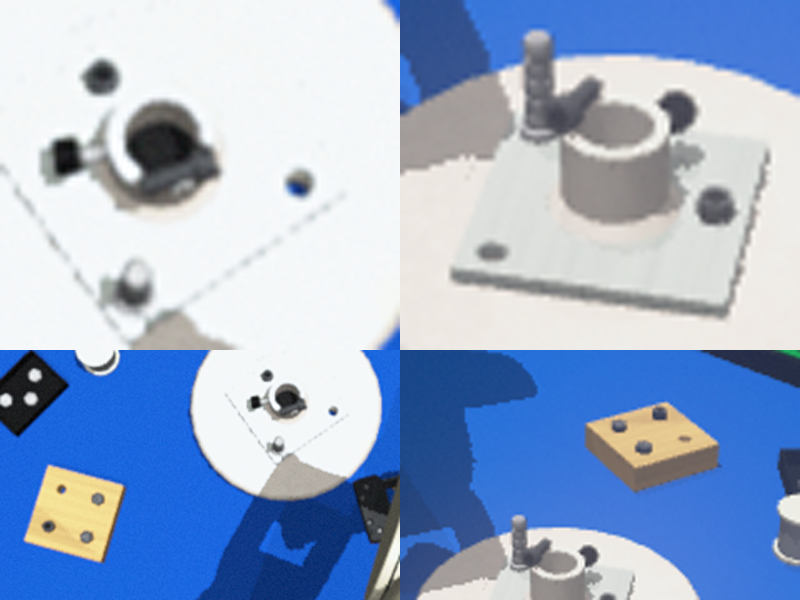

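The screw lies across the collar's rim, at top about (336,225), scene about (316,259). I'll zoom in from the saved pictures.

Run:
```python
import cv2,numpy as np
t=cv2.imread("pics/t5f.png");s=cv2.imread("pics/s5f.png")
f=lambda im,x,y,w,h,k:cv2.resize(im[y:y+h,x:x+w],None,fx=k,fy=k,interpolation=cv2.INTER_CUBIC)
g=lambda im:(255*(im/255.)**.6).astype('uint8')
cv2.imwrite("pics/c6.png",g(np.hstack([f(t,318,205,33,40,12),f(s,302,245,33,40,12)])))
```

```text
(no output)
```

View pics/c6.png

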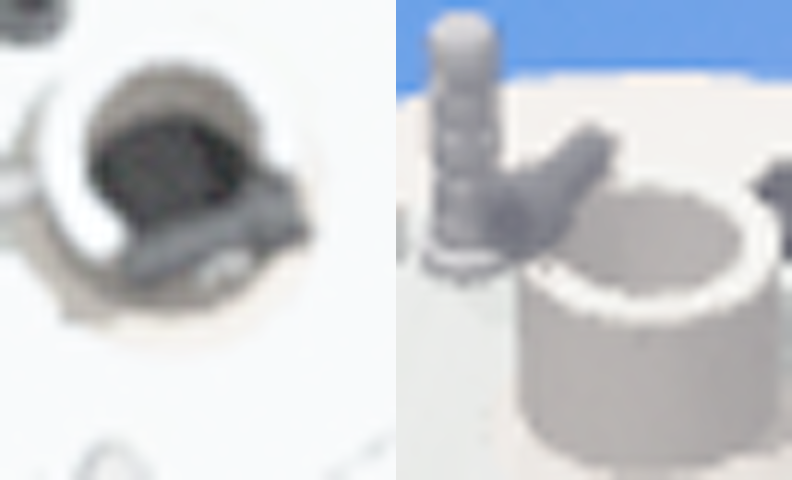

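Run:
```python
from h import *
np.set_printoptions(precision=1,suppress=True)
def tri(a,b):
    o1,d1=ray('top',*a);o2,d2=ray('scene',*b);d1/=np.linalg.norm(d1);d2/=np.linalg.norm(d2)
    k=np.linalg.lstsq(np.c_[d1,-d2],o2-o1,rcond=None)[0];x=o1+k[0]*d1;y=o2+k[1]*d2;return (x+y)/2,np.linalg.norm(x-y)
F,e=tri((328.8,227.1),(319,257.1));H,e2=tri((342.2,222.7),(311.1,262.9))
print(F,e,H,e2,np.linalg.norm(F-H),H-F)
F,e=tri((328.8,227.1),(318,258.0));print(F,e)
# collar: rim centre
c=rot((A+B)/2+(FIT-(A+B)/2)*.5,13);print(c,proj('top',[*c,76]),proj('scene',[*c,76]))
```

```text
[583.6  15.1  81.6] 3.1337768373723947 [592.6 -14.4  85. ] 0.9416629034639412 31.06436197592047 [  8.9 -29.5   3.5]
[583.3  14.1  79.7] 0.6490003026298949
[605.9   7.7] [331.8 217.3] [322.6 265. ]
```

Triangulated: the screw lies across the collar rim, head centre about (592,-11.5,84), foot end about (583.4,14.6,80). I'll grip the head with the tool tilted 45°, so it can be turned upright. First, an IK check.

```bash
cat >> h.py <<'E'
HC=np.array([592.,-11.5,84.]);HB=np.array([596.7,-55.8])
def pose(c,f,n,sg,phi,u=13,w=6): # head centre c, foot dir f, n perp
    z=np.cos(phi)*f+np.sin(phi)*n; x=np.sin(phi)*f-np.cos(phi)*n
    xt=sg*x; q=R.from_matrix(np.c_[xt,np.cross(z,xt),z]).as_quat()
    return np.array(c)-(61+u)*z+w*x, q
def fn(el=.12):
    h=np.array([-.29,.957,0]);k=np.array([0,0,-1.]);return np.cos(el)*h+np.sin(el)*k, np.cos(el)*k-np.sin(el)*h
def fnB(yaw): return np.array([0,0,-1.]),np.array([np.cos(yaw),np.sin(yaw),0])
E
python3 - <<'E'
from h import *
np.set_printoptions(precision=2,suppress=True)
for phi in(np.pi/4,np.pi/3):
  for sg in(1,-1):
    f,n=fn();p,q=pose(HC,f,n,sg,phi);a=env.ik(p,q);b=env.ik(p+[0,0,110],q)
    print(round(phi,2),sg,p,a, b is not None)
    for yaw in np.arange(-3,3.2,.5):
      f2,n2=fnB(yaw);p2,q2=pose([*HB,50],f2,n2,sg,phi);c=env.ik(p2,q2);d=env.ik(p2+[0,0,110],q2)
      if c is not None and d is not None:print('   ',yaw,c)
E
```

```text
0.79 1 [603.88 -50.7  145.92] [-0.3   0.75  1.61  0.57  1.25 -0.91] True
    -3.0 [-0.05  1.    1.22 -0.13  1.7   1.42]
    -2.5 [ 0.08  0.96  1.33 -0.38  1.56  1.16]
    -2.0 [ 0.19  0.88  1.52 -0.64  1.32  0.97]
    -1.5 [ 0.25  0.79  1.77 -0.95  1.02  0.88]
    -0.5 [0.09 0.68 2.19 3.94 0.58 1.3 ]
    0.0 [-0.18  0.68  2.25  2.91  0.57  1.64]
    0.5 [-0.41  0.69  2.14  1.91  0.63  1.99]
    1.0 [-0.49  0.74  1.92  1.2   0.86  2.22]
    1.5 [-0.46  0.82  1.67  0.8   1.15  2.22]
    2.0 [-0.37  0.91  1.44  0.52  1.43  2.09]
    2.5 [-0.25  0.98  1.28  0.27  1.63  1.87]
    3.0 [-0.12  1.01  1.21  0.01  1.71  1.59]
0.79 -1 [603.88 -50.7  145.92] [-0.3   0.75  1.61  0.57  1.25  2.24] True
    -3.0 [-0.05  1.    1.22 -0.13  1.7  -1.72]
    -2.5 [ 0.08  0.96  1.33 -0.38  1.56 -1.98]
    -2.0 [ 0.19  0.88  1.52 -0.64  1.32 -2.17]
    -1.5 [ 0.25  0.79  1.77 -0.95  1.02 -2.26]
    -0.5 [ 0.09  0.68  2.19  3.94  0.58 -1.84]
    0.0 [-0.18  0.68  2.25  2.91  0.57 -1.5 ]
    0.5 [-0.41  0.69  2.14  1.91  0.63 -1.15]
    1.0 [-0.49  0.74  1.92  1.2   0.86 -0.92]
    1.5 [-0.46  0.82  1.67  0
[... 709 characters left out ...]
1.12  0.34  1.9   1.87]
    3.0 [-0.12  1.15  1.04  0.02  2.    1.59]
1.05 -1 [598.83 -34.03 154.41] [-0.21  0.65  1.69  0.41  1.04  2.39] True
    -3.0 [-0.04  1.15  1.05 -0.17  1.98 -1.73]
    -2.5 [ 0.11  1.09  1.19 -0.47  1.81 -1.98]
    -2.0 [ 0.24  1.    1.43 -0.75  1.54 -2.11]
    -1.5 [ 0.33  0.91  1.72 -1.09  1.24 -2.1 ]
    -0.5 [ 0.16  0.85  2.24  3.82  1.01 -1.61]
    0.0 [-0.2   0.86  2.31  2.94  1.08 -1.58]
    0.5 [-0.5   0.84  2.17  2.07  0.98 -1.44]
    1.0 [-0.58  0.87  1.9   1.36  1.09 -1.15]
    1.5 [-0.53  0.94  1.61  0.92  1.36 -1.04]
    2.0 [-0.41  1.04  1.33  0.62  1.66 -1.09]
    2.5 [-0.27  1.12  1.12  0.34  1.9  -1.27]
    3.0 [-0.12  1.15  1.04  0.02  2.   -1.55]
```

Run:
```python
from h import *
import cv2
f,n=fn();p,q=pose(HC,f,n,1,np.pi/4);z=R.from_quat(q).apply([0,0,1])
set_gripper(34)
env.reach(p-70*z,q);st("pre")
r=env.move_l(p,rate=60,f_stop=5);st(f"at {r}")
```

```text
pre 24.3 [616.3 -92.1 201.2] [-0.2  0.2 -0.2] 34.2 0.0
at False 25.62 [604.2 -50.9 146.2] [-0.3  0.2  0.6] 33.8 0.0
```

Run:
```python
from h import *
import cv2
set_gripper(0);st("grip");env.hold(.1)
f,n=fn();p,q=pose(HC,f,n,1,np.pi/4)
env.move_l(p+[0,0,60],rate=60);st("lift")
f2,n2=fnB(1.75);p2,q2=pose([*HB,95],f2,n2,1,np.pi/4)
env.reach(p2,q2);st("over B")
sc=viewer.camera("scene");cv2.imwrite("pics/s7f.png",sc)
f=lambda im,x,y,w,h,k:cv2.resize(im[y:y+h,x:x+w],None,fx=k,fy=k,interpolation=cv2.INTER_CUBIC)
cv2.imwrite("pics/c7.png",f(sc,260,220,80,80,7))
```

```text
grip 26.07 [604.  -50.8 146. ] [ 0.9 -0.7  0.6] 14.6 30.0
lift 27.32 [603.7 -50.7 205.5] [-0.3  0.5 -0.2] 14.8 30.0
over B 29.91 [ 606.8 -111.4  143.1] [0.3 0.4 0.4] 14.9 30.0
```

View pics/c7.png

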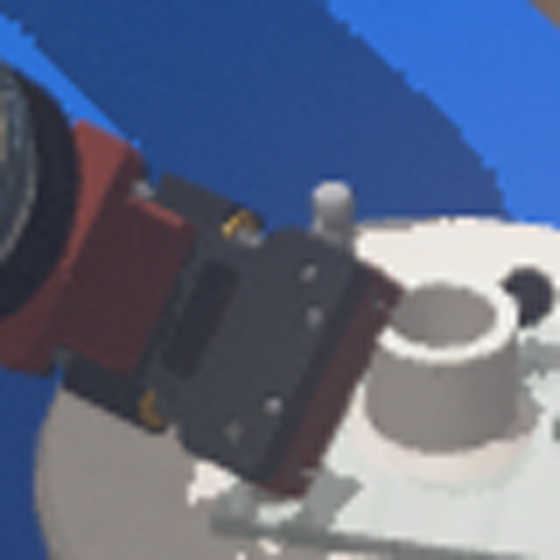

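The gripper body hides the screw at this yaw, with the drift still standing at crop (333,215); width is steady at 14.9 so the screw is held. I'll feel for the hole with a light force stop.

Run:
```python
from h import *
f2,n2=fnB(1.75);p=lambda z,dx=0,dy=0:pose([HB[0]+dx,HB[1]+dy,z],f2,n2,1,np.pi/4)[0]
env.move_l(p(68),rate=60,f_stop=5);st("near")
r=env.move_l(p(52),rate=12,f_stop=3);st(f"down {r}");print(env.read_state()["tool_pos"]-p(52))
```

```text
near 30.56 [ 606.7 -111.4  115.7] [-0.7  0.  -0.6] 15.0 30.0
down False 32.04 [ 606.7 -111.5  100.1] [-0.7 -0.4  0.1] 14.9 30.0
[-0.10868289  0.00093873 -0.00453332]
```

Run:
```python
from h import *
f2,n2=fnB(1.75);p=lambda z,dx=0,dy=0:pose([HB[0]+dx,HB[1]+dy,z],f2,n2,1,np.pi/4)[0]
for d in((4,0),(-4,0),(0,4),(0,-4)):
    r=env.move_l(p(52,*d),rate=12,f_stop=2.5);s=env.read_state();print(d,r,(s["tool_pos"]-p(52)).round(1),s["force"].round(1))
    env.move_l(p(52),rate=20)
st()
```

```text
(4, 0) True [ 0.1  0.2 -0.5] [-0.4  0.4 -1.1]
(-4, 0) True [-2.4  0.  -0.3] [ 0.6 -0.   1.1]
(0, 4) True [-0.4  2.7 -0.6] [-0.6 -2.   1.1]
(0, -4) True [-0.5 -1.9 -0.4] [0.  2.1 1.1]
 34.26 [ 606.7 -111.3   99.9] [ 0.4  0.4 -0.3] 15.4 30.0
```

Run:
```python
from h import *
import cv2
f2,n2=fnB(1.75);P,q=pose([*HB+[0,.4],52],f2,n2,1,np.pi/4);z=R.from_quat(q).apply([0,0,1])
env.move_l(P,rate=20);set_gripper(26);env.hold(.4);st("open")
env.move_l(P-90*z,rate=100)
env.reach([420,-250,300],quat([420,-250],300,1.86));st("away")
t=viewer.camera("top");s=viewer.camera("scene");cv2.imwrite("pics/t8.png",t);cv2.imwrite("pics/s8.png",s)
t0=cv2.imread("pics/t5f.png");s0=cv2.imread("pics/s5f.png")
np.set_printoptions(precision=1,suppress=True)
for n,a,b in(("top",t0,t),("scene",s0,s)):
    g0,g=[cv2.cvtColor(i,cv2.COLOR_BGR2GRAY).astype(int) for i in(a,b)]
    for z in(44,50,57): print(n,z,"predicted head top",proj(n,[*HB,z]))
    pc=proj(n,[*HB,40]).astype(int)
    W=slice(pc[1]-14,pc[1]+12),slice(pc[0]-12,pc[0]+13)
    m=((g<150)&(g0-g>30))[W].astype('uint8')
    k,l,stt,c=cv2.connectedComponentsWithStats(m)
    for i in range(1,k):
        if stt[i,4]>5: print(n,"new dark blob bbox",stt[i]+[W[1].start,W[0].start,0,0,0],c[i]+[W[1].start,W[0].start],g[W][l==i].mean())
    # fitted screw head for comparison (home head look)
    fc=proj(n,[*FIT,39]).astype(int);W=slice(fc[1]-10,fc[1]+9),slice(fc[0]-9,fc[0]+10)
    m=(g[W]<130).astype('uint8');k,l,stt,c=cv2.connectedComponentsWithStats(m)
    for i in range(1,k):
        if stt[i,4]>5: print(n,"fitted blob",stt[i]+[W[1].start,W[0].start,0,0,0])
```

```text
open 35.33 [ 606.8 -111.1  100.1] [-0.7  0.6 -1.8] 26.0 0.0
away 37.72 [ 420.3 -249.9  299.8] [-0.8  0.2 -0.1] 26.1 0.0
top 44 predicted head top [359.9 225.3]
top 50 predicted head top [360.1 224.7]
top 57 predicted head top [360.3 224. ]
top new dark blob bbox [356 223   7   7  23] [359.2 225.7] 95.8695652173913
top fitted blob [317 202   6   7  30]
scene 44 predicted head top [297.9 286.7]
scene 50 predicted head top [297.8 284.5]
scene 57 predicted head top [297.8 281.9]
scene new dark blob bbox [295 285   7   7  44] [298. 288.] 101.0
scene fitted blob [340 278   7   7  40]
```

Both pictures put the new head at home height: scene blob centre (298,288), predicted about 288.5. I'll confirm with a light touch on top of the head with closed fingers.

Run:
```python
from h import *
set_gripper(0)
q=quat(HB,220,1.86);env.reach([*HB,200],q);env.move_l([*HB,135],rate=80)
r=env.move_l([*HB,120],rate=10,f_stop=4);st(f"touch {r}, home would be 124")
env.move_l([*HB,220],rate=100);env.reach([420,-250,300],quat([420,-250],300,1.86));st()
```

```text
touch True, home would be 124 41.46 [596.7 -55.8 124.3] [-1.2  0.2  5.9] 0.6 2.6
 43.64 [ 420.6 -249.7  299.7] [ 0.1 -0.4 -0.2] 0.1 0.0
```

Head top is at 44.3 mm, so the screw is home. Signing off.

```bash
python3 -c "
from station import workorder
print(workorder.sign_off())"
```

```text
the job is handed in; nothing more can be done
None
```

The job is handed in at about 44 s of the 72 s: the drift pin stands home in one free flange hole and a cap screw in the other (it slipped from the gripper onto the collar once and was recovered), but sign-off returned no verdict.

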